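# Shut the glue pot and show where the gluing goes on

### The job

The worker who was gluing these finger-jointed blocks has been called away. Push the lid of the glue pot fully shut with the fingertips so the glue does not dry, then point at the one block whose fingers have had no glue yet, so the next person sees where to go on: bring the fingertips two or three centimetres above its finger end, the far end that lies beside the white glued ends of the other two, without touching it. Stay there for at least two seconds and finish still pointing; lift nothing, leave the pot standing where it is, do not touch the three blocks and leave everything else in its place.

Things in the scene. Friction and masses are not known exactly. Their poses are not given: they have to be found in the camera images.
- glue_pot: The glue pot: a loose round grey tin pot, 85 mm in outer diameter, 79 mm high with the lid shut, about 0.5 kg, standing upright on the bed, held only by its own weight. Origin on the underside; the pot's axis stands 5 mm from it along its +x. z up. Its +x points to the side where the lid is hinged; the lid opens up and away towards +x.
- pot_hinge (a point): The middle of the lid's hinge line, on the pot's rim, 50 mm from the pot's origin along the pot's +x and 75.5 mm above the surface. The hinge line is level and runs along the pot's y.
- lid_front (a point): A point on the outer (top) face of the lid, 85 mm from the hinge line, on the lid's middle line and 3 mm short of its free edge. The lid is a disc 85 mm across and about 5 mm thick, 60 g; moves with the lid.
- glue_pot_lid (a joint): Angle of the pot's lid in rad: 0 = fully shut, level on the rim; it grows as the lid opens, 1.57 = standing upright, 1.92 = as far open as it goes (leaning outwards). Starts between 1.15 and 1.85. The hinge is slightly stiff: pushed with well under 1 N at the free edge the lid moves, and it stays where it is left above about 0.7 rad; below that it falls shut by itself.
- dry_block: The block with no glue: a brown finger-jointed wooden block, 48 mm wide, 160 mm long, 26 mm high, loose, flat on the bed, both its finger ends bare wood. One of a row of three that lie side by side pointing away from the robot, in any order. Origin under its middle; its length lies along its y, and its -y points to the far end (away from the robot).
- dry_fingers (a point): The finger end to point at: on the top face of the block without glue, on its middle line, 10 mm in from its far end, 26 mm above the bed. z up. Beyond it, the shaft of the machine's feed roller, a bar 30 mm thick, runs level at 60 to 90 mm above the bed, from the roller towards +y, at x = 0.453 to 0.483, and ends at y = 0.165; keep fingers clear of it. The machine's hand wheel lies to the right of it at 0.30 to 0.39 m height, over x = 0.15 to 0.43 and y = -0.30 to -0.02.
- glued_dark: A brown finger-jointed block with white glue on the fingers of its far end, 45 mm wide, 122 mm long, 26 mm high, loose. Origin under its middle; -y points to the glued end. Not to be touched.
- glued_pale: A pale finger-jointed block with white glue on the fingers of its far end, 60 mm wide, 133 mm long, 26 mm high, loose. Origin under its middle; -y points to the glued end. Not to be touched.
- glue_brush: A flat glue brush with a wooden handle, 40 x 199 x 14 mm, loose, lying to the right of the row of blocks, in front of the feed roller. Origin under its middle. To be left alone.

How it is judged:
On the way, in this order (a step that is already met when the one before it is completed fails the run):
1. the lid of the glue pot is pushed fully shut (value of joint glue_pot_lid below 0.06 rad), for 0.2 s.
2. the fingertips point at the bare finger end from just above it, dwelling for two seconds (value of joint glue_pot_lid below 0.06 rad and horizontal distance between the grasp point and dry_fingers below 0.025 m and z of the grasp point in the frame of dry_fingers between 0.022 and 0.085 m), for 2 s.
At the end, for the whole second after the job is handed in: Lid below 0.06 rad, pot upright within 30 mm of its start; the point between the finger pads is within 25 mm in plan of the bare finger end and 22 to 85 mm above its top, touching nothing; blocks within 10 mm, brush within 20 mm of the start (all of step 2 and distance of glue_pot from where it was at the start of the episode below 0.03 m and angle between glue_pot's own z axis and vertical below 0.1 rad and linear speed of glue_pot below 0.02 m/s and distance of each of dry_block, glued_dark, glued_pale from where it was at the start of the episode below 0.01 m and distance of glue_brush from where it was at the start of the episode below 0.02 m).
It fails at once if the glue pot is lifted, dragged or tipped: it moves more than 30 mm or leans more than 0.2 rad (distance of glue_pot from where it was at the start of the episode above 0.03 m or angle between glue_pot's own z axis and vertical above 0.2 rad).
It fails at once if the robot touches one of the three blocks (contact force between any of the fingers, the arm and dry_block above 0.3 N or contact force between any of the fingers, the arm and glued_dark above 0.3 N or contact force between any of the fingers, the arm and glued_pale above 0.3 N).
It fails at once if one of the three blocks is shifted more than 10 mm (distance of any of dry_block, glued_dark, glued_pale from where it was at the start of the episode above 0.01 m).
It fails at once if the glue brush is shifted more than 20 mm (distance of glue_brush from where it was at the start of the episode above 0.02 m).
It also fails if it takes over 48 s, if anything falls off the work surface, if the arm or the gripper's body presses on something with over 40 N, if the wrist force passes 120 N, or if a joint passes its speed limit or range.

### The arm

A 6-joint arm with a two-finger parallel gripper is mounted at the origin on the work surface; the furniture and walls round the work are solid. World frame = base frame: x ahead of the robot, y to its left, z up, the work surface at z = 0. Lengths are in m, angles in rad, forces in N, time in s.
With the tool pointing down it reaches from about 0.25 to 0.725 m from the base axis. Payload 4 kg.
Tool frame: the origin (TCP) lies on the centre line of the jaws, within the pads' length; the fingertips stand 11 mm ahead of it and the grasp point (between the pads) lies 8 mm behind it; z points along the fingers, x is the direction in which the jaws open and shut, and the axes are right-handed (so a half turn about z gives the same grasp; the last joint's range is limited). The gripper opens to 85 mm and grips with 20 to 120 N. Pads are 22 mm wide; open, the fingers measure 114 mm over their backs; the gripper's body (76 mm by 85 mm) begins 54 mm behind the grasp point. The pads swing forward as they close: fully open they stand 13 mm farther back than shut.
Start: joints at [-1.172, 0.241, 0.005, 1.335, 0, 1.571], TCP at [0.194, -0.461, 0.242] pointing down, gripper open.
Joint ranges: [-2.72, 2.72], [-1.05, 1.87], [-1.09, 1.28], [-1.99, 2.15], [-1.42, 1.44], [-3.14, 3.14]. Speed limits (rad/s): [2.79, 2.79, 3.14, 3.14, 3.14, 3.14].

### API

Orientations are given as a unit quaternion [x, y, z, w].
In Python, from workcell import bot, viewer, order gives the robot as it stands. The module is installed in compiled form; this text tells all that it offers.
- The arm moves only by the tool send_rows, never from a script. Its argument "increments" is a list that holds one entry, the list of rows, each a list of 4 numbers: the shift along the tool's x, y, z in m, then the turn about the tool's z in degrees. A call has exactly 8 rows; each row shifts and turns the pose as measured when the row begins, along the tool's axes as they then stand; what a row does not reach is not made up. A row lasts 1/10 s, in which the tool goes at most 50 mm and 8.59 degrees, less where a joint would pass 70% of its speed; a pose out of reach is approached as far as the arm can. A call is refused whole if a number of a shift passes 0.05 or a number of a turn 8.59, either way. A call with a gripper value outside its range is refused whole. "hand" is the closure, from -1 (fully open) to 1 (shut), so that 0 is half open, set as the call begins (left out, the last holds). The fingers move at their own pace and stop on an object; the grip force is fixed at half the most. Time passes only in rows, so rows that do not move let the fingers close, or fill a call up. It gives the time, the measured TCP pose, the force and the opening at its end, in the units of the state.
- bot.get_obs(): the state, without advancing time (a new reading comes with each control period).
- viewer.camera(name): name is "side" or "top"; returns a dict with "image" (420x560x3 uint8, red, green, blue), "range_z" (420x560 float32, m along the optical axis (not along the pixel's ray), 0 where there is no reading), "camera_matrix" (3x3 intrinsics, pixels), "dist" ([k1, k2, p1, p2, k3] as OpenCV has them; the pictures are not rectified), "eye" and "rotation" of the camera in the world. Camera axes: x right, y down, z forward; pixel columns grow to the right and rows downward; lengths in m; the calibration is good to about 2 mm. A picture is of the moment at which its call begins.
- order.job_done(): hands the job in, once; it reports no verdict.
The state is a dict: "clock": time; "joint_pos": joint angles; "joint_vel": joint speeds; "tau": joint torques, N m; "eef_pos": TCP position; "tool_rot": TCP orientation; "ft_force": force on the tool from outside, world axes, zero at the start; "ft_torque": the same for the moment, N m; "grip_width": finger opening in m.
Only numpy, scipy, OpenCV 4.12 (cv2) and the standard library are available. Lean on these libraries where they do the work, as an engineer would, in place of code of your own. Each camera call takes 0.05 s, during which the arm holds its last target.

## Working session

There is one attempt and no reset: what is moved stays moved. The work goes in short steps, Python scripts to look and compute and a tool call to move; the robot and the scene stay as the last step left them, time stands still between calls to the robot, and variables do not carry over. Pictures are saved under pics/ and viewed, and the job is handed in when it is done.

Besides the shell and the picture viewer there is one more tool, called after "Request:" by a JSON object that holds its "api" and its "payload", one argument or row to a line. send_rows: Moves the arm, as the interface text tells. Its arguments: {"type":"object","properties":{"increments":{"type":"array","items":{"type":"array","items":{"type":"array","items":{"type":"number"}}}},"hand":{"type":"number"}},"required":["increments"]}

```bash
mkdir -p pics
python3 - <<'E'
from workcell import bot,viewer
import cv2,numpy as np
o=bot.get_obs();print(o)
for n in("side","top"):
    c=viewer.camera(n);cv2.imwrite(f"pics/{n}0.png",c["image"][:,:,::-1]);np.savez(f"{n}0.npz",**c)
    print(n,c["camera_matrix"],c["dist"],c["eye"],c["rotation"])
E
```

```text
{'clock': 0.0, 'joint_pos': array([-1.17196178e+00,  2.41385410e-01,  3.76739227e-03,  1.33518539e+00,
        2.73246767e-05,  1.57078552e+00]), 'joint_vel': array([-2.66760820e-05, -7.56411839e-04, -8.86271347e-04, -3.37673400e-04,
       -2.03011024e-03, -3.00950927e-04]), 'tau': array([-5.33003258e-04, -3.72318792e+01,  2.52407205e+01,  1.69702090e-02,
        1.53970814e-05,  4.30246686e-06]), 'eef_pos': array([ 0.19395326, -0.46021673,  0.24144316]), 'tool_rot': array([ 8.33172601e-01, -5.53012125e-01, -8.28560683e-04, -5.66361957e-04]), 'ft_force': array([ 0.51234665, -0.55352642,  0.27192902]), 'ft_torque': array([0.01802305, 0.02030193, 0.003284  ]), 'grip_width': 0.08572446363227484}
side [[470.20057346   0.         274.41983159]
 [  0.         470.20057346 210.25836584]
 [  0.           0.           1.        ]] [-0.14227767  0.          0.          0.          0.        ] [0.37878084 0.93368945 0.5300945 ] [-0.04698938  0.86960148 -0.49080712  0.02633704]
top [[529.97100078   0.         279.91306359]
 [  0.         529.97100078 214.55649756]
 [  0.           0.           1.        ]] [-0.1689625  0.         0.         0.         0.       ] [0.37317011 0.20039088 0.91887416] [-0.70430012  0.70740894 -0.03780806  0.04587464]
```

View pics/side0.png

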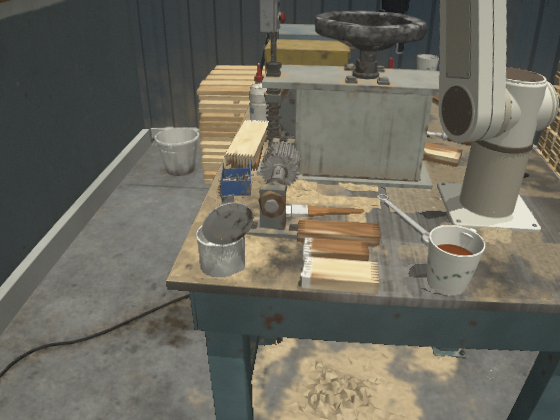

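View pics/top0.png

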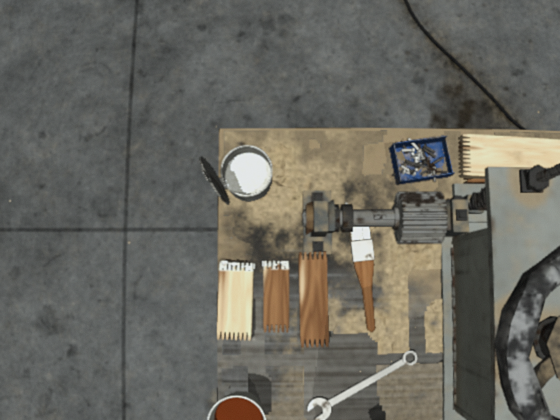

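The top view shows the dry brown block (px about 314, 255–345) and the white-tipped pair at 236 and 277. The pot is at (246,172), with its lid open towards image left. Next I'll measure positions.

```bash
cat > h.py <<'E'
import numpy as np,cv2
from scipy.spatial.transform import Rotation as R
def load(n): return dict(np.load(n))
def rot(c):
    return R.from_quat(c["rotation"]).as_matrix()
def rays(c,uv):
    p=cv2.undistortPoints(np.array(uv,float).reshape(-1,1,2),c["camera_matrix"],c["dist"]).reshape(-1,2)
    return np.c_[p,np.ones(len(p))]@rot(c).T
def onplane(c,uv,z):
    r=rays(c,uv); return c["eye"]+r*((z-c["eye"][2])/r[:,2])[:,None]
def cloud(c):
    h,w=c["range_z"].shape
    u,v=np.meshgrid(np.arange(w),np.arange(h))
    r=rays(c,np.c_[u.ravel(),v.ravel()])
    P=c["eye"]+r*c["range_z"].reshape(-1,1)
    P[c["range_z"].ravel()==0]=np.nan
    return P.reshape(h,w,3)
E
python3 - <<'E'
from h import *
np.set_printoptions(precision=4,suppress=True)
t=load("top0.npz");s=load("side0.npz")
T=cloud(t);S=cloud(s)
for n,u,v in [("dry far",314,260),("dry mid",314,300),("dry near",314,340),("dark",277,300),("pale",236,300),("bed",250,240),("potbottom",246,172),("lid",212,175),("shaft",375,216),("housing",320,220)]:
    print(n,T[v,u], t["image"][v,u])
for n,u,v in [("lid",228,223),("potwall",222,258),("dry",340,232),("pale",350,272),("housing",273,205)]: print("s",n,S[v,u])
print("dry corners",onplane(t,[[301,255],[327,255],[301,345],[329,345]],0.026))
# lid points side & top
for C,c,n in((S,s,"s"),(T,t,"t")):
    m=(C[...,2]>0.083)&(C[...,2]<0.2)&(C[...,0]>0.45)&(C[...,1]>0.2)
    P=C[m];print(n,len(P),P.min(0),P.max(0),P.mean(0))
    if len(P)>20:
        q=P-P.mean(0);U,D,V=np.linalg.svd(q,full_matrices=False);print(D/np.sqrt(len(P)),V)
# rim
m=(T[...,2]>0.06)&(T[...,2]<0.083)&(T[...,0]>0.4)&(T[...,1]>0.2)
P=T[m];print("rim",len(P),P.min(0),P.max(0),cv2.minEnclosingCircle(P[:,:2].astype(np.float32)))
a=t["image"][120:360,180:420];cv2.imwrite("pics/tz.png",cv2.resize(a,None,fx=2.5,fy=2.5,interpolation=cv2.INTER_CUBIC)[:,:,::-1])
a=s["image"][140:300,170:400];cv2.imwrite("pics/sz.png",cv2.resize(a,None,fx=3.4,fy=3.4,interpolation=cv2.INTER_CUBIC)[:,:,::-1])
E
```

```text
dry far [0.4022 0.1532 0.0238] [158 118  80]
dry mid [0.3353 0.1539 0.0263] [134  96  65]
dry near [ 0.2655  0.153  -0.0011] [91 73 57]
dark [0.3355 0.2158 0.0235] [157 119  80]
pale [0.3356 0.2845 0.026 ] [226 211 169]
bed [0.4379 0.2626 0.0039] [77 72 63]
potbottom [0.5522 0.2679 0.0316] [228 231 232]
lid [0.5284 0.3125 0.1285] [39 40 38]
shaft [0.4687 0.0595 0.0903] [101 100  96]
housing [0.4614 0.1475 0.1038] [96 99 96]
s lid [0.5205 0.3131 0.1246]
s potwall [0.5368 0.3039 0.0466]
s dry [0.3337 0.1701 0.0256]
s pale [0.3178 0.2935 0.0265]
s housing [0.4635 0.174  0.0802]
dry corners [[0.4107 0.1752 0.026 ]
 [0.4104 0.1314 0.026 ]
 [0.2605 0.1761 0.026 ]
 [0.2601 0.1294 0.026 ]]
s 1741 [0.4834 0.2866 0.0831] [0.5595 0.3337 0.1783] [0.5214 0.3132 0.1266]
[0.023  0.0213 0.0012] [[-0.1083  0.0762  0.9912]
 [-0.8703 -0.4891 -0.0575]
 [-0.4804  0.8689 -0.1193]]
t 490 [0.4842 0.2878 0.0843] [0.5598 0.3307 0.1795] [0.5208 0.3089 0.1322]
[0.0245 0.0215 0.0006] [[-0.1943  0.0559  0.9794]
 [ 0.8552  0.4987  0.1412]
 [-0.4805  0.865  -0.1446]]
rim 417 [0.5043 0.224  0.0601] [0.5894 0.3093 0.0821] ((0.5472899675369263, 0.26668018102645874), 0.04424905776977539)
```

View pics/tz.png

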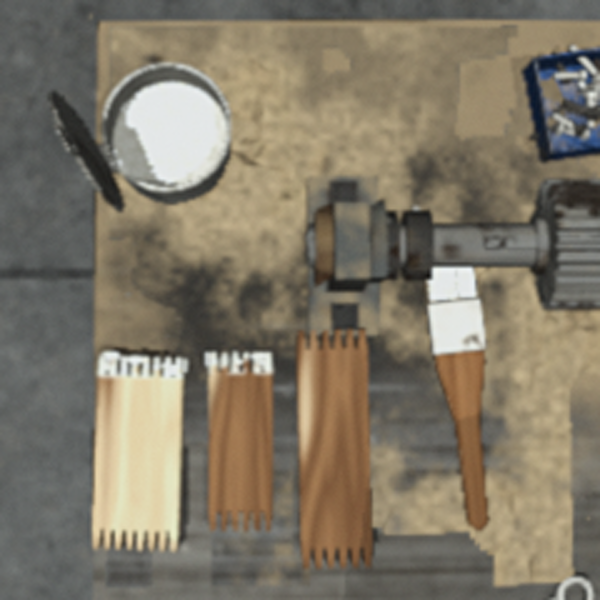

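View pics/sz.png

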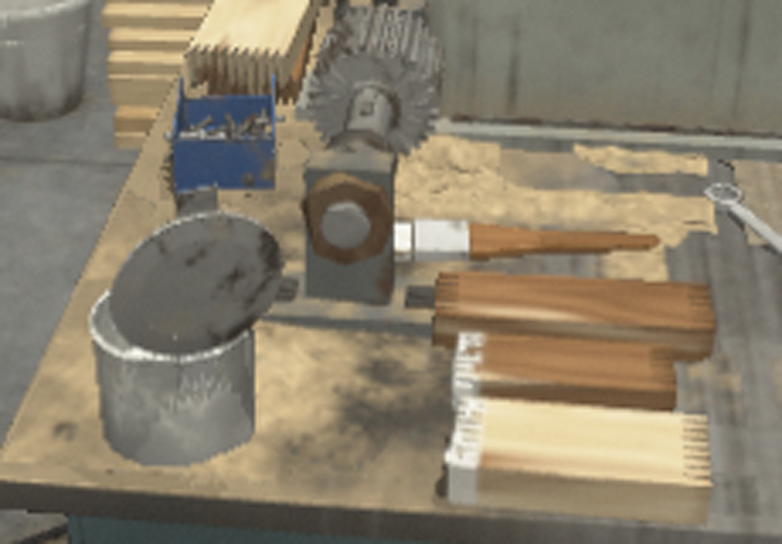

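Run:
```python
from h import *
np.set_printoptions(precision=3,suppress=True,linewidth=200)
t=load("top0.npz");s=load("side0.npz")
T=cloud(t).reshape(-1,3);S=cloud(s).reshape(-1,3)
for n,C in(("T",T),("S",S)):
    print(n,"rows x 0..0.75, cols y 0.45..-0.65: max z cm")
    print("      ",[round(y*100) for y in np.arange(.4,-.65,-.05)])
    for x in np.arange(0,.8,.05):
        row=[]
        for y in np.arange(.4,-.65,-.05):
            m=(abs(C[:,0]-x)<.025)&(abs(C[:,1]-y)<.025)
            row.append(int(round(100*np.nanmax(C[m,2]))) if m.sum()>3 else -9)
        print("%.2f"%x,row)
# lid fit
for c,n in((s,"s"),(t,"t")):
    C=cloud(c)
    m=(C[...,2]>0.083)&(C[...,2]<0.2)&(C[...,0]>0.45)&(C[...,1]>0.27)
    P=C[m]; print(n,np.percentile(P[:,2],[1,5,50,90,95,98,99.5,100]))
    d=np.array([-.482,.876]); hp=np.array([.525,.306])
    q=P[:,:2]-hp; a=q@d; b=q@np.array([-d[1],d[0]])
    print("along d vs z",np.polyfit(P[:,2],a,1),"b range",b.min(),b.max(), np.median(b[P[:,2]>np.percentile(P[:,2],95)]))
    v,u=np.nonzero(m);print("px",u.min(),u.max(),v.min(),v.max(), "top pixel",C[v.min(),u[v==v.min()]][:3])
```

```text
T rows x 0..0.75, cols y 0.45..-0.65: max z cm
       [40, 35, 30, 25, 20, 15, 10, 5, 0, -5, -10, -15, -20, -25, -30, -35, -40, -45, -50, -55, -60]
0.00 [-9, -9, -9, -9, -9, -9, -9, -9, -9, -9, -9, -9, -9, -9, -9, -9, -9, -9, -9, -9, -9]
0.05 [-9, -9, -9, -9, -9, -9, -9, -9, -9, -9, -9, -9, -9, -9, -9, -9, -9, -9, -9, -9, -9]
0.10 [-9, -9, -9, -9, -9, -9, -9, -9, -9, 0, 1, -9, -9, -9, -9, -9, -9, -9, -9, -9, -9]
0.15 [-9, -9, 10, 10, 1, 1, 1, 1, 1, 2, 18, -9, -9, -9, -9, -9, -9, -9, -9, -9, -9]
0.20 [-9, -9, 10, 10, 1, 1, 5, 1, 1, 38, 38, 25, -9, -9, -9, -9, -9, -9, -9, -9, -9]
0.25 [-9, -9, 3, 3, 3, 3, 0, 1, 1, 38, 37, 28, -9, -9, -9, -9, -9, -9, -9, -9, -9]
0.30 [-9, -9, 3, 3, 3, 3, 1, 2, 36, 38, 33, 28, -9, -9, -9, -9, -9, -9, -9, -9, -9]
0.35 [-9, -9, 3, 3, 3, 3, 1, 2, 1, 38, 38, 25, -9, -9, -9, -9, -9, -9, -9, -9, -9]
0.40 [-9, -9, 3, 3, 3, 3, 2, 2, 2, 38, 38, 25, -9, -9, -9, -9, -9, -9, -9, -9, -9]
0.45 [-9, -9, 1, 1, 1, 11, 10, 10, 12, 25, 25, 25, -9, -9, -9, -9, -9, -9, -9, -9, -9]
0.50 [-9, -9, 18, 8, 2, 11, 10, 10, 12, 25, 34, 31, -9, -9, -9, -9, -9, -9, -9, -9, -9]
0.55 [-
[... 1698 characters left out ...]
9, 0, 1, 1, 1, 1, 1]
0.70 [-9, -9, -9, -9, -9, -9, -9, -9, -89, -89, -89, -9, -9, -9, -9, -9, -9, -9, -9, -9, -9]
0.75 [-9, -9, -9, -9, -9, -9, -9, -9, -89, -88, -89, -89, -89, -89, -9, -9, -9, -9, -9, -9, -9]
s [0.085 0.09  0.126 0.157 0.164 0.172 0.176 0.178]
along d vs z [ 0.12  -0.007] b range -0.042383482026811206 0.0451916621657387 0.0007309902965590943
px 202 253 195 244 top pixel [[0.516 0.316 0.178]
 [0.514 0.314 0.177]
 [0.513 0.314 0.177]]
t [0.086 0.092 0.134 0.162 0.17  0.177 0.179 0.179]
along d vs z [ 0.146 -0.015] b range -0.04063901892729805 0.044409420459592806 0.0016825895793384314
px 199 229 156 204 top pixel [[0.556 0.33  0.138]
 [0.558 0.33  0.129]
 [0.559 0.329 0.126]]
```

Lid reads about 1.7 rad, with outward direction about (-0.48, 0.87) and hinge near (0.525, 0.306). First I lift and close the fingers, so I can cross over the hand wheel.

Request:
{"api": "send_rows", "payload": {
  "increments": [
    [[0,0,-0.05,0],[0,0,-0.05,0],[0,0,-0.05,0],[0,0,-0.05,0],[0,0,-0.05,0],[0,0,0,0],[0,0,0,0],[0,0,0,0]]
  ],
  "hand": 1
}}

```text
clock: 0.9
eef_pos: [0.1929, -0.4578, 0.4913]
tool_rot: [0.833, -0.553, -0.008, -0.006]
ft_force: [-0.0, -0.2, -0.9]
grip_width: -0.0001
```

Run:
```python
from workcell import bot
o=bot.get_obs();print({k:o[k] for k in("clock","joint_pos","eef_pos","tool_rot","ft_force","grip_width")})
```

```text
{'clock': 0.9, 'joint_pos': array([-1.17197360e+00,  3.19859957e-01,  7.66015539e-01,  2.03715861e+00,
       -2.61260523e-07,  1.57080508e+00]), 'eef_pos': array([ 0.19291795, -0.45779591,  0.49126624]), 'tool_rot': array([ 0.83312182, -0.55299724, -0.00841773, -0.00558713]), 'ft_force': array([-0.03420676, -0.23153953, -0.86075854]), 'grip_width': -7.026347812439145e-05}
```

Run:
```python
from workcell import bot,viewer
from h import *
for n in("side","top"):
    c=viewer.camera(n);cv2.imwrite(f"pics/{n}1.png",c["image"][:,:,::-1]);np.savez(f"{n}1.npz",**c)
c=load("side1.npz");C=cloud(c)
np.set_printoptions(precision=3,suppress=True)
for v in range(0,130,15):
    print(v,[(u,C[v,u].round(2).tolist()) for u in range(380,560,20) if C[v,u,2]>0.3 and C[v,u,1]>-1])
```

```text
0 [(440, [0.16, -0.04, 0.43]), (460, [0.14, 0.02, 0.44]), (480, [0.11, 0.04, 0.45]), (500, [0.07, 0.02, 0.45])]
15 [(380, [0.26, -0.23, 0.37]), (400, [0.21, -0.21, 0.38]), (440, [0.16, -0.04, 0.4]), (460, [0.14, 0.02, 0.41]), (480, [0.11, 0.05, 0.42]), (500, [0.07, 0.03, 0.42])]
30 [(380, [0.28, -0.03, 0.37]), (400, [0.23, -0.04, 0.37]), (420, [0.19, -0.08, 0.37]), (440, [0.16, -0.03, 0.38]), (460, [0.13, 0.03, 0.39]), (480, [0.11, 0.06, 0.4]), (500, [0.06, 0.04, 0.4])]
45 [(380, [0.27, -0.09, 0.33]), (440, [0.16, -0.02, 0.35]), (460, [0.13, 0.03, 0.36]), (480, [0.1, 0.07, 0.37]), (500, [0.06, 0.05, 0.37])]
60 [(440, [0.15, -0.02, 0.32]), (460, [0.13, 0.04, 0.34]), (480, [0.1, 0.08, 0.35]), (500, [0.06, 0.06, 0.35])]
75 [(460, [0.13, 0.05, 0.31]), (480, [0.1, 0.08, 0.32]), (500, [0.06, 0.07, 0.32]), (520, [-0.0, 0.01, 0.31]), (540, [-0.05, -0.0, 0.31])]
90 []
105 []
120 []
```

View pics/side1.png

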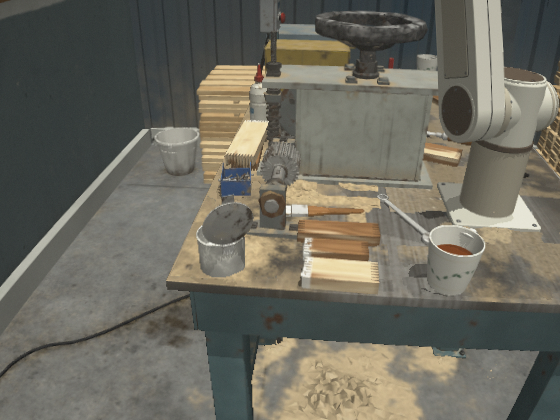

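The elbow is well above the wheel, and the fingertips clear its top (0.39) by about 90 mm. I now sweep counter-clockwise at constant radius.

Request:
{"api": "send_rows", "payload": {
  "increments": [
    [[-0.002,-0.05,0,-5.7],[-0.002,-0.05,0,-5.7],[-0.002,-0.05,0,-5.7],[-0.002,-0.05,0,-5.7],[-0.002,-0.05,0,-5.7],[-0.002,-0.05,0,-5.7],[-0.002,-0.05,0,-5.7],[-0.002,-0.05,0,-5.7]]
  ]
}}

```text
clock: 1.8
eef_pos: [0.4647, -0.1815, 0.4768]
tool_rot: [0.983, -0.18, -0.022, -0.018]
ft_force: [-0.1, -1.3, -0.0]
grip_width: -0.0
```

Request:
{"api": "send_rows", "payload": {
  "increments": [
    [[-0.001,-0.05,-0.003,-5.7],[-0.001,-0.05,-0.003,-5.7],[-0.001,-0.05,-0.003,-5.7],[0.005,-0.05,0,-5.7],[0.01,-0.05,0,-5.7],[0.02,-0.045,0,-5.7],[0.02,-0.045,0,-5.7],[0.02,-0.045,0,-5.7]]
  ]
}}

```text
clock: 2.6
eef_pos: [0.5309, 0.2094, 0.4767]
tool_rot: [0.972, 0.231, -0.025, -0.03]
ft_force: [1.3, 0.5, 0.4]
grip_width: 0.0002
```

```bash
cat > st.py <<'E'
from workcell import bot
from h import *
np.set_printoptions(precision=4,suppress=True)
def st(*targets):
    o=bot.get_obs();M=R.from_quat(o["tool_rot"]).as_matrix()
    print("t",o["clock"],"tcp",o["eef_pos"],"j",o["joint_pos"],"F",o["ft_force"],"phi",np.degrees(np.arctan2(M[1,0],M[0,0])),"z",M[:,2], "tip",o["eef_pos"]+.011*M[:,2],"grasp",o["eef_pos"]-.008*M[:,2])
    for T in targets:
        print("to",T,"tool shift",M.T@(np.array(T)-o["eef_pos"]))
E
python3 -c "
from st import *
st([.496,.358,.23])"
```

```text
t 2.6 tcp [0.5309 0.2094 0.4767] j [0.3428 0.5421 1.0768 2.1481 0.0642 1.4455] F [1.2756 0.5442 0.369 ] phi 26.812093339271744 z [-0.0616  0.0461 -0.997 ] tip [0.5302 0.2099 0.4657] grasp [0.5314 0.2091 0.4847]
to [0.496, 0.358, 0.23] tool shift [ 0.0443 -0.1311  0.255 ]
```

Request:
{"api": "send_rows", "payload": {
  "increments": [
    [[0.01,-0.04,0.01,-1],[0.01,-0.04,0.01,-1],[0.01,-0.03,0.02,0],[0.01,-0.02,0.04,0],[0,0,0.05,0],[0,0,0.03,0],[0,0,0,0],[0,0,0,0]]
  ]
}}

```text
clock: 3.4
eef_pos: [0.4829, 0.3599, 0.3008]
tool_rot: [0.966, 0.255, -0.042, -0.025]
ft_force: [-0.2, 0.4, 0.6]
grip_width: 0.0001
```

Run:
```python
from st import *
st([.496,.358,.15])
from workcell import viewer
for n in("side","top"):
    c=viewer.camera(n);cv2.imwrite(f"pics/{n}2.png",c["image"][:,:,::-1])
```

```text
t 3.4 tcp [0.4829 0.3599 0.3008] j [0.604  0.4966 0.5239 1.6596 0.0751 1.6556] F [-0.1618  0.4208  0.55  ] phi 29.75509655567096 z [-0.093   0.027  -0.9953] tip [0.4819 0.3602 0.2898] grasp [0.4837 0.3597 0.3087]
to [0.496, 0.358, 0.15] tool shift [0.0206 0.0186 0.1488]
```

View pics/side2.png

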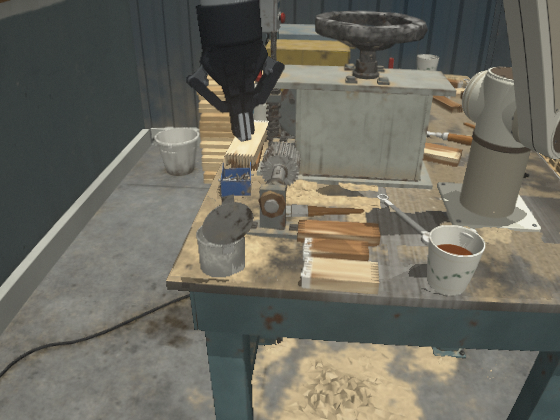

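Request:
{"api": "send_rows", "payload": {
  "increments": [
    [[0.005,0,0.03,0],[0.005,0,0.03,0],[0.005,0,0.03,0],[0.005,0,0.03,0],[0,0,0.02,0],[0,0,0.005,0],[0,0,0,0],[0,0,0,0]]
  ]
}}

```text
clock: 4.3
eef_pos: [0.5065, 0.3812, 0.1746]
tool_rot: [0.967, 0.252, -0.019, -0.033]
ft_force: [0.5, 0.1, 0.1]
grip_width: -0.0
```

Run:
```python
from st import *
st([.496,.358,.15])
from workcell import viewer
for n in("side","top"):
    c=viewer.camera(n);a=c["image"];a=a[120:300,150:330] if n=="side" else a[100:280,160:340]
    cv2.imwrite(f"pics/{n}3.png",cv2.resize(a,None,fx=3,fy=3)[:,:,::-1])
```

```text
t 4.3 tcp [0.5065 0.3812 0.1746] j [0.6104 0.5516 0.2908 1.3232 0.0753 1.6703] F [0.4965 0.0878 0.1065] phi 29.28717464142079 z [-0.0539  0.0541 -0.9971] tip [0.5059 0.3818 0.1636] grasp [0.507  0.3807 0.1826]
to [0.496, 0.358, 0.15] tool shift [-0.02    0.0169  0.0238]
```

View pics/side3.png

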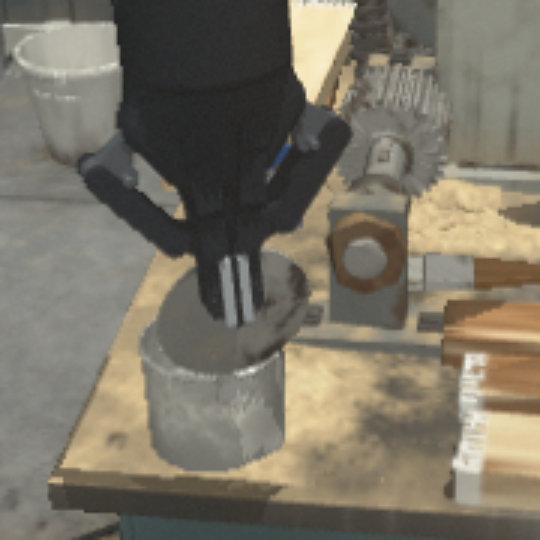

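View pics/top3.png

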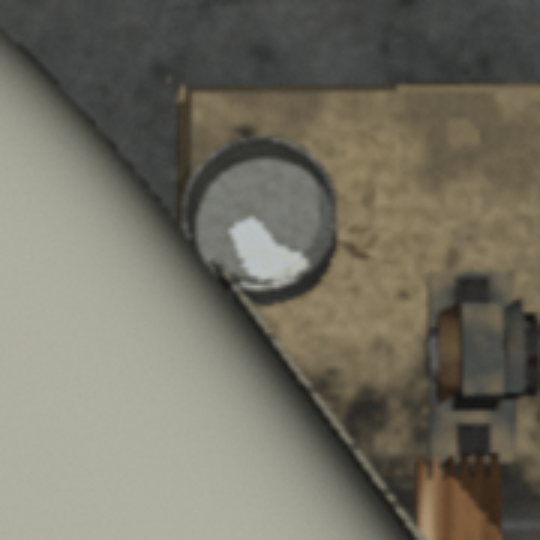

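Request:
{"api": "send_rows", "payload": {
  "increments": [
    [[-0.01,0,0.01,0],[-0.01,0,0.01,0],[0,0.01,0.005,0],[0,0.01,0,0],[0,0.01,0,0],[0,0.01,0,0],[0,0.01,0,0],[0,0,0,0]]
  ]
}}

```text
clock: 5.2
eef_pos: [0.5198, 0.3272, 0.1538]
tool_rot: [0.967, 0.252, -0.012, -0.035]
ft_force: [0.7, 0.8, 0.7]
grip_width: -0.0004
```

```bash
cat >> st.py <<'E'
def rel():
    o=bot.get_obs();M=R.from_quat(o["tool_rot"]).as_matrix();p=o["eef_pos"]+.011*M[:,2]-np.array([.525,.306,.0755])
    d=np.array([-.482,.876]);print("tip rel hinge: d",p[:2]@d,"lat",p[:2]@np.array([-d[1],d[0]]),"z",p[2],"F",o["ft_force"],"tz",M[:,2])
E
python3 -c "
from st import *
st();rel()"
```

```text
t 5.2 tcp [0.5198 0.3272 0.1538] j [0.5265 0.5161 0.1764 1.2343 0.0743 1.5881] F [0.6714 0.7754 0.6886] phi 29.17532216667738 z [-0.0401  0.0626 -0.9972] tip [0.5194 0.3279 0.1428] grasp [0.5201 0.3267 0.1618]
tip rel hinge: d 0.02191871326515002 lat -0.005642365076756761 z 0.06732448987958776 F [0.6714 0.7754 0.6886] tz [-0.0401  0.0626 -0.9972]
```

Request:
{"api": "send_rows", "payload": {
  "increments": [
    [[0,0.01,0.002,0],[0,0.01,0.002,0],[0,0.01,0.002,0],[0,0.01,0.003,0],[0,0.01,0.004,0],[0,0.008,0.004,0],[0,0,0,0],[0,0,0,0]]
  ]
}}

```text
clock: 6.0
eef_pos: [0.5496, 0.2735, 0.13]
tool_rot: [0.967, 0.251, -0.012, -0.036]
ft_force: [1.2, 0.1, 0.7]
grip_width: -0.0002
```

Run:
```python
from st import *
rel()
from workcell import viewer
for n in("side",):
    c=viewer.camera(n);a=c["image"];a=a[120:300,150:330]
    cv2.imwrite(f"pics/{n}4.png",cv2.resize(a,None,fx=3,fy=3)[:,:,::-1])
```

```text
tip rel hinge: d -0.039538913512182056 lat -0.005822696732092075 z 0.04354345556242105 F [1.2041 0.0514 0.6982] tz [-0.0416  0.0637 -0.9971]
```

View pics/side4.png

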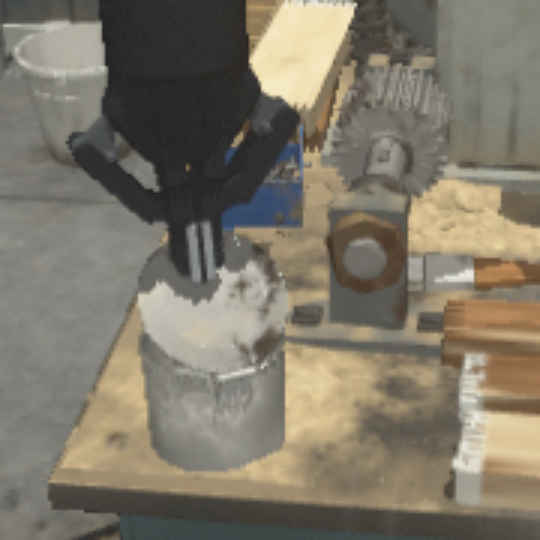

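The fingers are on the lid's outer face, and the lid is part-way down. I follow it down and stop just short of the rim.

Request:
{"api": "send_rows", "payload": {
  "increments": [
    [[0,0.005,0.004,0],[0,0.005,0.004,0],[0,0.004,0.004,0],[0,0.003,0.005,0],[0,0.002,0.005,0],[0,0,0.004,0],[0,0,0.003,0],[0,0,0,0]]
  ]
}}

```text
clock: 6.85
eef_pos: [0.558, 0.2581, 0.097]
tool_rot: [0.967, 0.252, -0.012, -0.036]
ft_force: [0.0, 0.6, 0.0]
grip_width: 0.0001
```

Run:
```python
from st import *
rel()
from workcell import viewer
for n in("side",):
    c=viewer.camera(n);a=c["image"];a=a[120:300,150:330]
    cv2.imwrite(f"pics/{n}5.png",cv2.resize(a,None,fx=3,fy=3)[:,:,::-1])
```

```text
tip rel hinge: d -0.05706645126630872 lat -0.00579815420724752 z 0.010492568389163168 F [0.026  0.6192 0.044 ] tz [-0.0413  0.063  -0.9972]
```

View pics/side5.png

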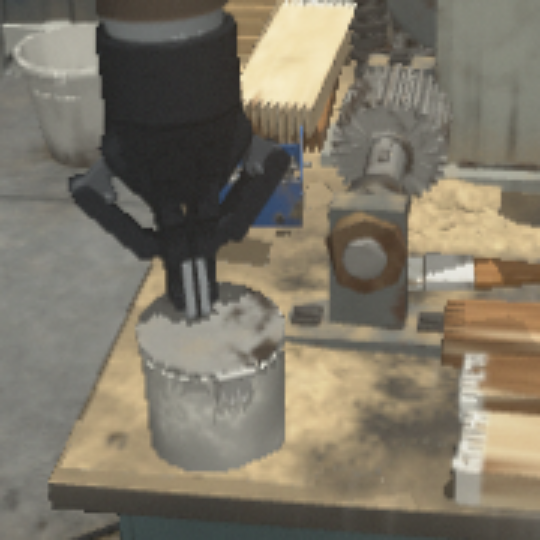

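The lid looks closed. A light press will make sure, then I'll measure the lid plane.

Request:
{"api": "send_rows", "payload": {
  "increments": [
    [[0,0,0.003,0],[0,0,0.003,0],[0,0,0.001,0],[0,0,0.001,0],[0,0,0,0],[0,0,0,0],[0,0,0,0],[0,0,0,0]]
  ]
}}

```text
clock: 7.7
eef_pos: [0.5584, 0.2593, 0.0904]
tool_rot: [0.967, 0.252, -0.011, -0.036]
ft_force: [0.5, -0.1, 0.4]
grip_width: -0.0001
```

Run:
```python
from st import *
rel()
```

```text
tip rel hinge: d -0.05617241109772442 lat -0.006685690832405472 z 0.003905564645832804 F [ 0.5367 -0.1229  0.4301] tz [-0.0386  0.064  -0.9972]
```

Request:
{"api": "send_rows", "payload": {
  "increments": [
    [[0,0,0.001,0],[0,0,0.002,0],[0,0,0.001,0],[0,0,0,0],[0,0,0,0],[0,0,0,0],[0,0,0,0],[0,0,0,0]]
  ]
}}

```text
clock: 8.5
eef_pos: [0.5586, 0.2594, 0.0902]
tool_rot: [0.967, 0.252, -0.009, -0.036]
ft_force: [-0.7, -1.1, 1.2]
grip_width: 0.0001
```

Firm contact: the fingers stopped on the lid at z≈0.079. I lift straight up and check the lid.

Request:
{"api": "send_rows", "payload": {
  "increments": [
    [[0,0,-0.01,0],[0,0,-0.03,0],[0,0,-0.04,0],[0,0,-0.04,0],[0,0,-0.04,0],[0,0,0,0],[0,0,0,0],[0,0,0,0]]
  ]
}}

```text
clock: 9.3
eef_pos: [0.5638, 0.2483, 0.2564]
tool_rot: [0.967, 0.252, -0.011, -0.036]
ft_force: [0.5, -0.7, -0.9]
grip_width: -0.0
```

Run:
```python
from st import *
st([.395,.153,.20])
from workcell import viewer
for n in("side","top"):
    c=viewer.camera(n);np.savez(f"{n}6.npz",**c);a=c["image"]
    if n=="side":a=a[120:300,150:330];a=cv2.resize(a,None,fx=3,fy=3)
    cv2.imwrite(f"pics/{n}6.png",a[:,:,::-1])
C=cloud(load("side6.npz"))
d=np.array([-.482,.876]);q=(C[...,:2]-np.array([.547,.267]))
a=q@d
m=(np.hypot(q[...,0],q[...,1])<.038)&(C[...,2]>.05)&(C[...,2]<.13)
P=C[m];f=np.polyfit(a[m],P[:,2],1);print(m.sum(),"slope",f,"zrange",np.percentile(P[:,2],[2,50,98]))
```

```text
t 9.3 tcp [0.5638 0.2483 0.2564] j [0.38   0.4852 0.3942 1.4924 0.0735 1.4397] F [ 0.5199 -0.6596 -0.9121] phi 29.26040775526851 z [-0.0389  0.0635 -0.9972] tip [0.5633 0.249  0.2454] grasp [0.5641 0.2478 0.2644]
to [0.395, 0.153, 0.2] tool shift [-0.1936  0.0049  0.0567]
873 slope [-0.0502  0.0779] zrange [0.0636 0.0783 0.0801]
```

View pics/side6.png

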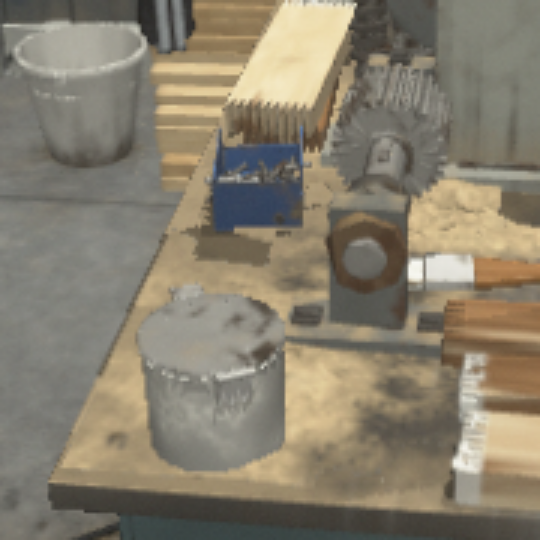

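View pics/top6.png

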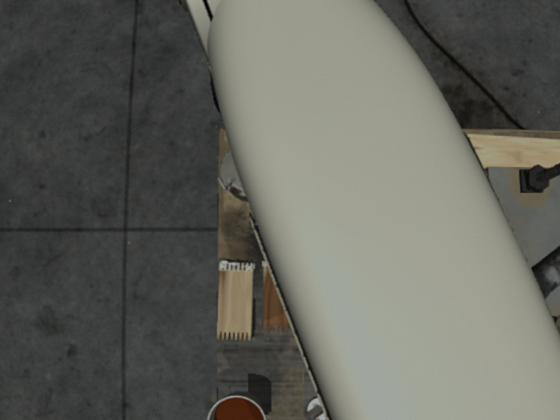

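Run:
```python
from st import *
for n in("top0.npz","side0.npz"):
    c=load(n);C=cloud(c)
    m=(C[...,2]>.019)&(C[...,2]<.033)&(C[...,1]>.11)&(C[...,1]<.19)&(C[...,0]>.22)&(C[...,0]<.44)
    P=C[m];print(n,m.sum(),np.percentile(P[:,0],[0,1,99,100]),np.percentile(P[:,1],[1,99]),np.median(P[:,2]),cv2.minAreaRect(P[:,:2].astype(np.float32)*1000))
C=cloud(load("side6.npz"));d=np.array([-.482,.876]);q=(C[...,:2]-np.array([.547,.267]));a=q@d
m=(np.hypot(q[...,0],q[...,1])<.032)&(C[...,2]>.072)&(C[...,2]<.13);print(m.sum(),np.polyfit(a[m],C[m][:,2],1))
```

```text
top0.npz 2652 [0.2568 0.2591 0.4227 0.4329] [0.1311 0.179 ] 0.026139685570942206 ((344.78668212890625, 155.60411071777344), (175.75, 48.275508880615234), 1.4139935970306396)
side0.npz 1322 [0.2572 0.2591 0.4204 0.4305] [0.1314 0.1808] 0.025843139114722524 ((343.8583068847656, 155.1849822998047), (173.2994842529297, 53.3577766418457), 0.04797839745879173)
592 [-0.0047  0.0786]
```

The lid plane slope is about 0, so it is shut. The far end of the dry block is at x≈0.415, y≈0.155. I turn the jaws so their spread lies along y, clear of the bearing housing.

Request:
{"api": "send_rows", "payload": {
  "increments": [
    [[0,0,0,-7.6],[0,0,0,-7.6],[0,0,0,-7.6],[0,0,0,-7.6],[0,0,0,-7.6],[0,0,0,-7.6],[0,0,0,-7.6],[0,0,0,-7.6]]
  ]
}}

```text
clock: 10.2
eef_pos: [0.5569, 0.2465, 0.2409]
tool_rot: [0.691, 0.722, -0.004, -0.042]
ft_force: [-0.4, -1.0, -0.2]
grip_width: -0.0001
```

Run:
```python
from st import *
st([.40,.1545,.20],[.40,.1545,.066])
C=cloud(load("top0.npz"))
m=(C[...,2]>.06)&(C[...,1]>.08)&(C[...,1]<.19)&(C[...,0]<.5)
P=C[m];print(np.percentile(P[:,0],[0,2,98]),np.percentile(P[:,1],[0,2,98]),P[:,2].max())
```

```text
t 10.2 tcp [0.5569 0.2465 0.2409] j [0.3814 0.4983 0.3747 1.4891 0.0734 0.3356] F [-0.364 -1.007 -0.158] phi 92.43503589064996 z [-0.0661  0.0525 -0.9964] tip [0.5562 0.247  0.23  ] grasp [0.5575 0.246  0.2489]
to [0.4, 0.1545, 0.2] tool shift [-0.0874 -0.1581  0.0463]
to [0.4, 0.1545, 0.066] tool shift [-0.0948 -0.1495  0.1799]
[0.4429 0.444  0.4907] [0.08   0.0832 0.1718] 0.10914940317224997
```

Request:
{"api": "send_rows", "payload": {
  "increments": [
    [[-0.0125,-0.0225,0,0],[-0.0125,-0.0225,0,0],[-0.0125,-0.0225,0,0],[-0.0125,-0.0225,0,0],[-0.0125,-0.0225,0,0],[-0.0125,-0.0225,0,0],[-0.0125,-0.0225,0,0],[0,0,0,0]]
  ]
}}

```text
clock: 11.0
eef_pos: [0.3907, 0.1465, 0.2334]
tool_rot: [0.689, 0.723, -0.017, -0.048]
ft_force: [-0.8, -0.3, 0.3]
grip_width: -0.0002
```

Run:
```python
from st import *
st([.40,.1545,.066])
```

```text
t 11.0 tcp [0.3907 0.1465 0.2334] j [ 0.3104  0.1405 -0.1481  1.3579  0.0691  0.2597] F [-0.8165 -0.3196  0.3246] phi 92.62971387491692 z [-0.0929  0.0427 -0.9948] tip [0.3897 0.147  0.2224] grasp [0.3915 0.1462 0.2413]
to [0.4, 0.1545, 0.066] tool shift [-0.0004  0.0248  0.166 ]
```

Request:
{"api": "send_rows", "payload": {
  "increments": [
    [[0,0.003,0.02,0],[0,0.003,0.025,0],[0,0.003,0.025,0],[0,0.003,0.025,0],[0,0.002,0.02,0],[0,0,0.01,0],[0,0,0,0],[0,0,0,0]]
  ]
}}

```text
clock: 11.8
eef_pos: [0.3917, 0.1534, 0.0977]
tool_rot: [0.689, 0.723, -0.02, -0.05]
ft_force: [0.0, 0.6, 0.2]
grip_width: -0.0001
```

Run:
```python
from st import *
st([.402,.1545,.066])
from workcell import viewer
c=viewer.camera("side");a=c["image"][120:300,200:400];a=cv2.resize(a,None,fx=3,fy=3)
cv2.imwrite("pics/side7.png",a[:,:,::-1])
```

```text
t 11.8 tcp [0.3917 0.1534 0.0977] j [ 0.3241  0.273  -0.3635  1.0167  0.0707  0.2726] F [0.0244 0.6152 0.1992] phi 92.6569998323669 z [-0.1003  0.0408 -0.9941] tip [0.3906 0.1538 0.0867] grasp [0.3925 0.153  0.1056]
to [0.402, 0.1545, 0.066] tool shift [-0.0008  0.0134  0.0305]
```

View pics/side7.png

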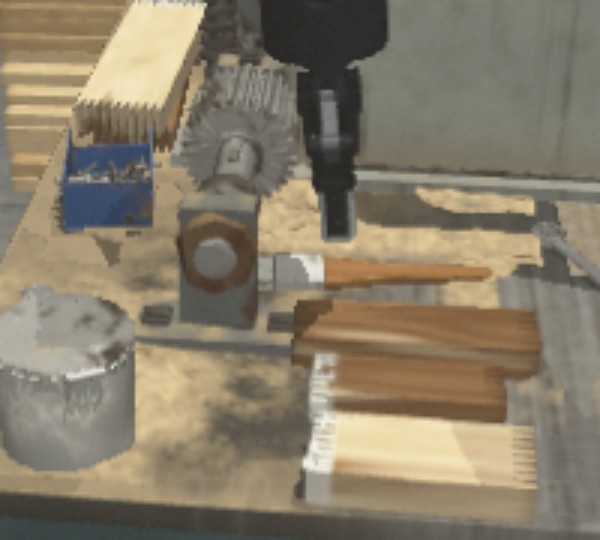

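Request:
{"api": "send_rows", "payload": {
  "increments": [
    [[0,0.004,0.007,0],[0,0.004,0.007,0],[0,0.003,0.007,0],[0,0.003,0.006,0],[0,0,0,0],[0,0,0,0],[0,0,0,0],[0,0,0,0]]
  ]
}}

```text
clock: 12.65
eef_pos: [0.4062, 0.156, 0.0689]
tool_rot: [0.689, 0.723, -0.018, -0.049]
ft_force: [-0.2, 0.3, 0.5]
grip_width: 0.0
```

Run:
```python
from st import *
st([.402,.1545,.066])
```

```text
t 12.65 tcp [0.4062 0.156  0.0689] j [ 0.3194  0.3322 -0.3683  0.9482  0.0703  0.2681] F [-0.1961  0.2519  0.4566] phi 92.65600577361782 z [-0.0958  0.0423 -0.9945] tip [0.4052 0.1565 0.0579] grasp [0.407  0.1557 0.0768]
to [0.402, 0.1545, 0.066] tool shift [-0.0014 -0.004   0.0032]
```

Request:
{"api": "send_rows", "payload": {
  "increments": [
    [[0,-0.004,0.003,0],[0,0,0,0],[0,0,0,0],[0,0,0,0],[0,0,0,0],[0,0,0,0],[0,0,0,0],[0,0,0,0]]
  ]
}}

```text
clock: 13.45
eef_pos: [0.4018, 0.1561, 0.0668]
tool_rot: [0.689, 0.723, -0.017, -0.049]
ft_force: [0.1, -0.2, -0.5]
grip_width: 0.0
```

Request:
{"api": "send_rows", "payload": {
  "increments": [
    [[0,0,0,0],[0,0,0,0],[0,0,0,0],[0,0,0,0],[0,0,0,0],[0,0,0,0],[0,0,0,0],[0,0,0,0]]
  ]
}}

```text
clock: 14.25
eef_pos: [0.4018, 0.156, 0.0667]
tool_rot: [0.689, 0.723, -0.017, -0.049]
ft_force: [-1.0, -0.1, -0.5]
grip_width: -0.0003
```

Stable. I'll keep dwelling and check the picture.

Request:
{"api": "send_rows", "payload": {
  "increments": [
    [[0,0,0,0],[0,0,0,0],[0,0,0,0],[0,0,0,0],[0,0,0,0],[0,0,0,0],[0,0,0,0],[0,0,0,0]]
  ]
}}

```text
clock: 15.05
eef_pos: [0.4018, 0.1561, 0.0667]
tool_rot: [0.689, 0.723, -0.017, -0.049]
ft_force: [1.0, 1.2, 1.2]
grip_width: 0.0
```

Request:
{"api": "send_rows", "payload": {
  "increments": [
    [[0,0,0,0],[0,0,0,0],[0,0,0,0],[0,0,0,0],[0,0,0,0],[0,0,0,0],[0,0,0,0],[0,0,0,0]]
  ]
}}

```text
clock: 15.85
eef_pos: [0.4019, 0.1561, 0.0668]
tool_rot: [0.689, 0.723, -0.017, -0.049]
ft_force: [0.3, 0.4, 0.0]
grip_width: 0.0001
```

Run:
```python
from st import *
st()
from workcell import viewer
c=viewer.camera("side");C=cloud(c);a=c["image"][120:300,180:400];a=cv2.resize(a,None,fx=3,fy=3)
cv2.imwrite("pics/side8.png",a[:,:,::-1])
q=(C[...,:2]-np.array([.547,.267]));d=np.array([-.482,.876])
m=(np.hypot(q[...,0],q[...,1])<.032)&(C[...,2]>.072)&(C[...,2]<.13);print("lid slope",np.polyfit((q@d)[m],C[m][:,2],1))
D=cv2.absdiff(c["image"],load("side0.npz")["image"]).max(2)
print("diff in blocks area",(D[222:292,300:385]>40).sum(), "brush",(D[204:218,310:365]>40).sum(),"pot body",(D[245:275,202:243]>40).sum())
```

```text
t 15.85 tcp [0.4019 0.1561 0.0668] j [ 0.3226  0.3271 -0.3829  0.937   0.0706  0.2712] F [0.3318 0.3841 0.0245] phi 92.66347093974193 z [-0.0944  0.0428 -0.9946] tip [0.4008 0.1565 0.0558] grasp [0.4026 0.1557 0.0747]
lid slope [-0.0063  0.0786]
diff in blocks area 52 brush 20 pot body 18
```

View pics/side8.png

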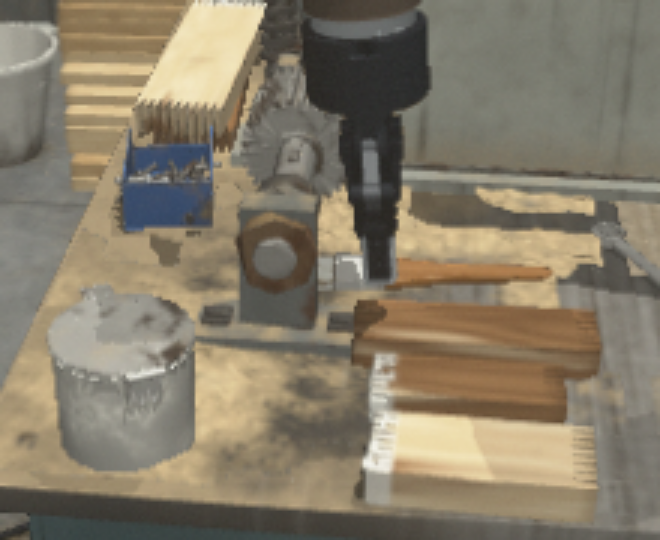

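The fingertips hover over the far end of the bare block, the lid is shut and nothing else has moved.

```bash
python3 -c "
from workcell import order,bot
print(order.job_done());o=bot.get_obs();print(o['clock'],o['eef_pos'])"
```

```text
the job is handed in; nothing more can be done
None
the job is handed in; nothing more can be done
```

I pushed the glue pot's lid shut with the closed fingertips and pressed it lightly. I then moved to the bare brown block, the one nearest the roller. The fingertips dwelt above its far finger end for about 3 s, and I handed the job in with them still there.

Last checks before hand-in:
- **Lid:** the depth image showed it level, at about 0.006 rad and 79 mm high.
- **Pointing:** the grasp point was at (0.403, 0.156), a few millimetres in plan from the finger end, which I measured at about (0.405, 0.155). It was about 49 mm above the block's top, with the fingertips about 30 mm above.
- **Contact:** force readings during the dwell stayed at noise level, about 1 N or less per axis.
- **Other things:** the blocks, brush and pot body looked unchanged from the first side picture, apart from a few pixels of difference.

Two things were off:
- **Tool tilt:** the tool ended tilted about 6° because joint 4 reached its limit on the high crossing over the hand wheel.
- **Lid height:** the open lid measured about 15 mm taller than the text implies. A small tab seen on its front edge may explain that.

The hand-in gives no verdict.

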